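# Take the lapped rail off the pile and lock it in the jig

### The job

Lift the lapped rail off the top of the pile of boards without shifting the boards under it, and lay it flat in the plywood locating jig, step facing up, with its long side flush against the two side blocks, its full-thickness end flush against the end block and its stepped end away from the end block. Then swing the steel hold-down bar across the rail until it points straight over it. Leave the tape measure and the sanding block where they are.

Things in the scene. Friction and masses are not known exactly. Their poses are not given: they have to be found in the camera images.
- rail: Lapped wooden rail on top of the pile: bar 170 (x) x 44 (y) x 28 (z) mm, 0.13 kg. The upper half is cut away over the last 44 mm at its -x end (half-lap step, 14 thick there); +x points to the full-thickness end. Origin: centre of the underside of the 170 x 44 outline, z up. At the start it bridges the two battens, its underside 36 mm above the table.
- rail_lap_end (a point): Middle of the end face of the rail's stepped (thin) end, at rail x = -85, z = 7 mm.
- panel: Plywood panel offcut 200 (x) x 130 (y) x 18 mm, flat on the table, the lowest part of the pile, loose. Origin: centre of its underside.
- wide_batten: Plain batten 50 (x) x 130 (y) x 18 mm with two dark screw holes, loose, flat on the panel, under the rail's stepped half, about 50 mm to the -x side of the panel's centre. Origin: centre of its underside.
- wide_batten_end (a point): Middle of the wide batten's +y end face.
- narrow_batten: Plain batten 36 (x) x 112 (y) x 18 mm, loose, flat on the panel, under the rail's other half, about 55 mm to the +x side of the panel's centre; there is a gap of about 60 mm between the battens. Origin: centre of its underside.
- narrow_batten_end (a point): Middle of the narrow batten's +y end face.
- jig: Jig fixed on table: plywood base 230 x 140 (y -85 to 55) x 12 mm; dark blocks 14 high on it: two side blocks (30 long, centred at x -60 and 60, inner faces y = 22, 90 free between), one end block (30 along y, inner face x = 85). Origin: on the table below the rail's place: a seated rail has its origin at x 0, y 0, z 12, axes parallel. Hold-down post, radius 10, at x 45, y -50.
- hold_down (a joint): Steel hold-down bar 84 x 18 x 10 mm, turns level on the jig's post (jig x 45, y -50 mm); underside 43 mm above the table, 3 above a seated rail. 0 rad: parked, pointing along jig +x beside the rail's place; grows anticlockwise from above; 1.57: along jig +y, straight across the rail; stop at 1.65. Stays where left (friction 0.03 N m).
- hold_down_knob (a point): Upright black knob on the outer end of the hold-down bar, 12 mm diameter, 26 mm tall (53 to 79 mm above the table), 62 mm from the pivot. This point is halfway up it, 66 mm above the table.
- tape_measure: Yellow tape measure, 36 x 89 x 71 mm, a bystander. Origin: centre of its underside.
- sanding_block: Brown sanding block, 62 x 105 x 31 mm, a bystander. Origin: centre of its underside.

How it is judged:
By the outcome, as a careful person would: the job done as asked, in the order asked, and still so for the second after the job is handed in, with the robot touching nothing.
It also fails if it takes over 51 s, if anything falls off the work surface, if the arm or the gripper's body presses on something with over 40 N, if the wrist force passes 120 N, or if a joint passes its speed limit or range.

### The arm

A 6-joint arm with a two-finger parallel gripper is mounted at the origin on a cart in front of the work surface, level with it; the furniture and walls round the work are solid. World frame = base frame: x ahead of the robot, y to its left, z up, the work surface at z = 0. Lengths are in mm, angles in rad, forces in N, time in s.
With the tool pointing down it reaches from about 250 to 725 mm from the base axis. Payload 4 kg.
Tool frame: the origin (TCP) lies between the finger pads; the fingertips stand 25 mm ahead of it and the grasp point (between the pads) lies 6 mm ahead of it; z points along the fingers, y is the line along which they close (so a half turn about z gives the same grasp; the last joint's range is limited). The gripper opens to 85 mm and grips with 20 to 120 N. Pads are 22 mm wide; open, the fingers measure 114 mm over their backs; the gripper's body (76 mm by 85 mm) begins 54 mm behind the grasp point. The pads swing forward as they close: fully open they stand 13 mm farther back than shut.
Start: joints at [1.119, 0.241, 0.005, 1.335, 0, 1.571], TCP at [218.291, 449.832, 256.306] pointing down, gripper open.
Joint ranges: [-2.72, 2.72], [-1.05, 1.87], [-1.09, 1.28], [-1.99, 2.15], [-1.42, 1.44], [-3.14, 3.14]. Speed limits (rad/s): [2.79, 2.79, 3.14, 3.14, 3.14, 3.14].

### API

Orientations are given as a unit quaternion [x, y, z, w].
In Python, from bench import arm, eyes, jaws gives the robot as it stands (arm), with the cameras (eyes) and the gripper (jaws). Calls block until the motion is done:
- arm.move_ptp(position, orientation): joint-space move of the TCP to a pose.
- arm.move_linear(position, attitude=None, max_speed=150, max_force=None): straight line of the TCP; attitude=None keeps the orientation; max_speed is the mean speed in mm/s. With max_force (N) it stops when the force on the tool has changed by that much, and returns True; else False.
- arm.movej(angles): joint-space move.
- jaws.command_gripper(opening): finger opening in mm; the grip force is fixed at half the most; returns when the fingers have stopped.
- arm.sleep(seconds).
- arm.solve_ik(position, orientation): joint angles nearest the present ones, or None.
- eyes.read_camera(name): name is "side" or "top" or "wrist"; returns the picture (384x512x3 uint8, red, green, blue); there is no depth.
- eyes.camera_params(name): a dict with "K" (3x3 intrinsics, pixels), "extrinsics" (4x4, takes a point from camera to world coordinates); the wrist camera has in their place "T_tool_cam" (4x4, takes a point from camera to tool coordinates, whose origin is the TCP and whose axes are the flange's). Camera axes: x right, y down, z forward; pixel columns grow to the right and rows downward; lengths in mm; the calibration is good to about 2 mm. A picture is of the moment at which its call begins: read the wrist's pose just before it. camera_params takes no time and is no camera call.
A pose or a line that the arm cannot do raises arm.Unreachable and nothing moves.
- arm.finish_job(): hands the job in; it is judged then, once.
Readings, each from a call of its own:
- arm.get_time_s(): time.
- arm.get_joints(): joint angles.
- arm.get_qd(): joint speeds.
- arm.get_joint_torque(): joint torques, N m.
- arm.get_tool_pos(): TCP position.
- arm.get_tool_rot(): TCP orientation.
- arm.get_ft_force(): force on the tool from outside, world axes, zero at the start.
- arm.get_wrist_torque(): the same for the moment, N m.
- arm.get_width(): finger opening in mm.
- arm.get_grip_force(): force on a finger pad.
Only numpy, scipy, OpenCV 4.12 (cv2) and the standard library are available. Lean on these libraries where they do the work, as an engineer would, in place of code of your own. Each camera call takes 0.05 s, during which the arm holds its last target. There are 200 camera calls.

## Working session

There is one attempt and no reset: what is moved stays moved. The work goes in short steps, each a Python script; the robot and the scene stay as the last script left them, time stands still between calls to the robot, and variables do not carry over. Pictures are saved under pics/ and viewed, at most 12 in all, crops included, and the job is handed in when it is done.

```bash
mkdir -p pics
python3 - <<'E'
from bench import arm, eyes, jaws
import cv2,numpy as np
np.set_printoptions(suppress=True,precision=3)
for n in("top","side"):
    im=eyes.read_camera(n); cv2.imwrite(f"pics/{n}0.png",im[:,:,::-1])
    p=eyes.camera_params(n);print(n,p["K"],p["extrinsics"])
print(eyes.camera_params("wrist"),arm.get_tool_rot(),arm.get_time_s())
E
```

```text
top [[379.922   0.    255.507]
 [  0.    379.922 193.216]
 [  0.      0.      1.   ]] [[  0.018  -0.997   0.07  466.795]
 [ -0.999  -0.016   0.029 184.546]
 [ -0.028  -0.07   -0.997 933.558]
 [  0.      0.      0.      1.   ]]
side [[411.376   0.    252.92 ]
 [  0.    411.376 183.945]
 [  0.      0.      1.   ]] [[   0.947   -0.129    0.295  296.609]
 [  -0.322   -0.358    0.877 -550.552]
 [  -0.007   -0.925   -0.38   386.29 ]
 [   0.       0.       0.       1.   ]]
{'K': array([[325.261,   0.   , 253.594],
       [  0.   , 325.261, 194.771],
       [  0.   ,   0.   ,   1.   ]]), 'T_tool_cam': array([[   0.   ,   -0.947,   -0.321,   82.473],
       [   1.   ,    0.   ,   -0.   ,   -1.265],
       [   0.   ,   -0.321,    0.947, -118.616],
       [   0.   ,    0.   ,    0.   ,    1.   ]])} [ 0.224  0.975 -0.001 -0.   ] 0.1
```

View pics/top0.png

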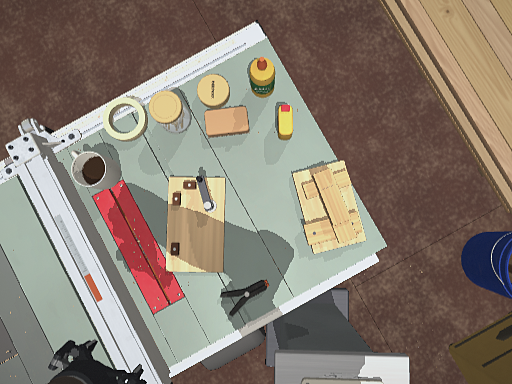

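View pics/side0.png

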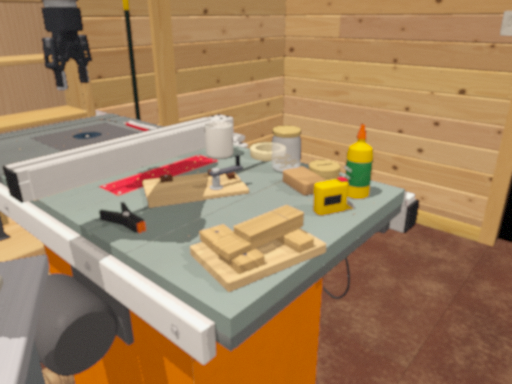

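```bash
cat > h.py <<'E'
from bench import arm, eyes, jaws
import cv2,numpy as np
from scipy.spatial.transform import Rotation as R
np.set_printoptions(suppress=True,precision=2)
def down(yaw):  # tool x along yaw (deg), z down
    c,s=np.cos(np.radians(yaw)),np.sin(np.radians(yaw))
    return R.from_matrix([[c,s,0],[s,-c,0],[0,0,-1]]).as_quat()
def cam(n):
    p=eyes.camera_params(n)
    if n!="wrist": return p["K"],np.array(p["extrinsics"])
    T=np.eye(4);T[:3,:3]=R.from_quat(arm.get_tool_rot()).as_matrix();T[:3,3]=arm.get_tool_pos()
    return p["K"],T@p["T_tool_cam"]
def shot(n,name):
    K,T=cam(n);im=eyes.read_camera(n)[:,:,::-1].copy();cv2.imwrite(f"pics/{name}.png",im);np.savez(f"pics/{name}.npz",K=K,T=T);return im
def load(name):
    d=np.load(f"pics/{name}.npz");return d["K"],d["T"]
def topl(name,px,z):
    K,T=load(name);px=np.atleast_2d(px).astype(float)
    d=(T[:3,:3]@np.linalg.inv(K)@np.c_[px,np.ones(len(px))].T).T
    return (T[:3,3]+d*((z-T[2,3])/d[:,2])[:,None])[:,:2]
def proj(name,P):
    K,T=load(name);P=np.atleast_2d(P).astype(float);q=(P-T[:3,3])@T[:3,:3];u=q@K.T;return u[:,:2]/u[:,2:]
E
python3 - <<'E'
from h import *
K,T=cam("top");np.savez("pics/top0.npz",K=K,T=T)
print(topl("top0",[[330,165],[338,203],[352,242]],64),topl("top0",[[168,177],[225,177],[222,272],[167,271]],12),topl("top0",[[209,206]],53),topl("top0",[[199,179]],79))
for nm,xy in(("jig",(450,340)),("pile",(490,30))):
    for yaw in(180,150,200):
        try: arm.move_ptp([*xy,170],down(yaw));break
        except arm.Unreachable: print("unr",nm,yaw)
    arm.sleep(.3)
    im=shot("wrist",nm+"1");print(yaw,arm.get_joints(),arm.get_time_s())
    cv2.imwrite(f"pics/{nm}1b.png",cv2.resize(im,(768,576),interpolation=cv2.INTER_CUBIC))
E
```

```text
[[595.29  40.07]
 [508.32  21.58]
 [420.69 -10.11]] [[567.77 427.08]
 [569.85 286.75]
 [340.21 288.56]
 [339.71 421.7 ]] [[496.88 317.92]] [[556.91 338.41]]
180 [0.65 0.41 0.02 1.18 0.   0.65] 1.5
180 [ 0.06  0.28 -0.18  1.12  0.    0.06] 3.0417
```

View pics/jig1b.png

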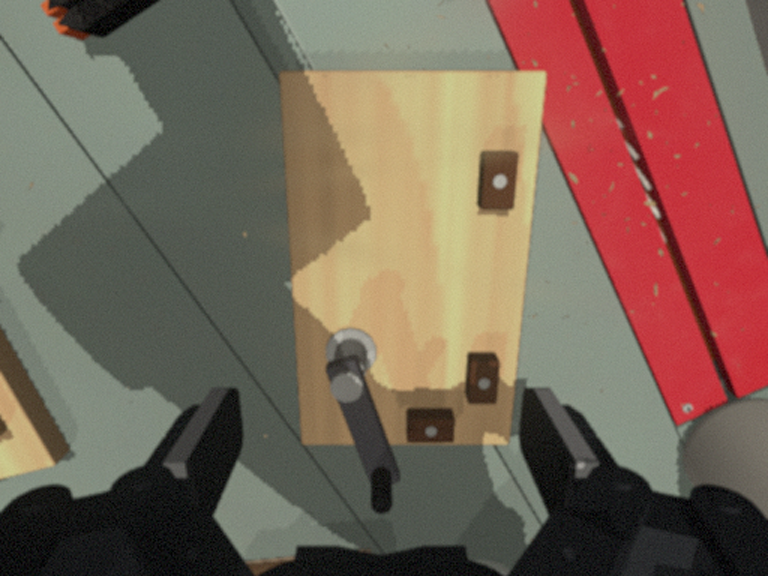

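View pics/pile1b.png

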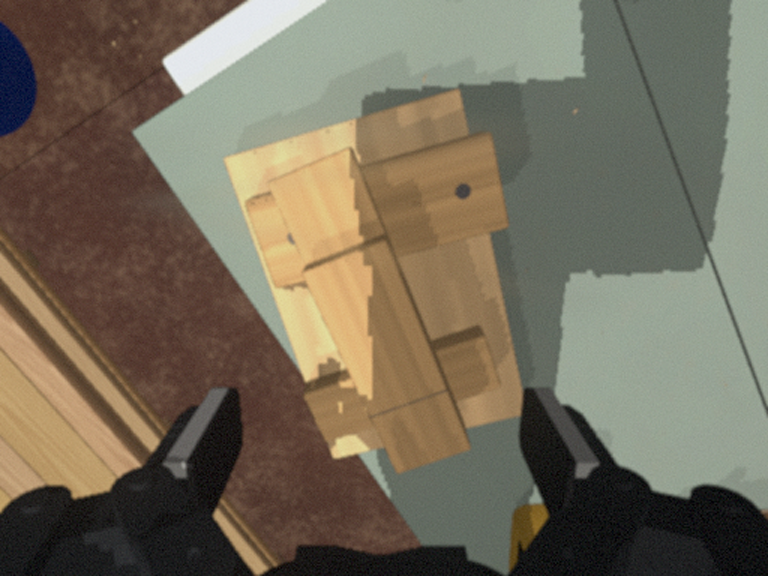

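```bash
cat >> h.py <<'E'
def kab(M,W):
    M=np.array(M,float);W=np.array(W,float);m,w=M.mean(0),W.mean(0);a=M-m;b=W-w
    t=np.arctan2((a[:,0]*b[:,1]-a[:,1]*b[:,0]).sum(),(a*b).sum())
    r=np.array([[np.cos(t),-np.sin(t)],[np.sin(t),np.cos(t)]]);o=w-r@m
    return o,np.degrees(t),np.linalg.norm(M@r.T+o-W,axis=1)
E
python3 - <<'E'
from h import *
v=lambda n,p,z:topl(n,(np.array(p)+.5)/1.5-.5,z)
thin=v("pile1",[(268,182),(352,148)],50);st=v("pile1",[(303,268),(388,238)],64)
e1=v("pile1",[(369,415),(448,390)],64);e2=v("pile1",[(398,472),(469,450)],64)
print(thin,st,e1,e2)
M=[(-85,-22),(-85,22),(-41,-22),(-41,22),(85,-22),(85,22)]
print(kab(M,np.r_[thin,st,e2]))
b=v("jig1",[(281,71),(546,71),(510,444),(302,445)],12)
print(b,kab([(-115,-85),(-115,55),(115,55),(115,-85)],b))
s=v("jig1",[(480,152),(478,208),(469,353),(467,402),(407,409),(453,409)],26);print("blocks",s)
print("post",v("jig1",[(346,388)],53),"knob",v("jig1",[(381,475)],79))
E
```

```text
[[431.94 -24.48]
 [416.23  16.06]] [[470.75  -7.51]
 [456.1   33.01]] [[551.75  23.54]
 [536.65  64.81]] [[588.23  39.42]
 [573.7   77.97]]
(array([502.2 ,  27.45]), np.float64(21.642556984882283), array([0.66, 1.26, 1.57, 0.26, 1.53, 1.42]))
[[338.86 287.76]
 [338.62 425.51]
 [567.5  426.67]
 [568.45 287.17]] (array([453.33, 371.78]), np.float64(0.11878280403298778), array([1.27, 1.11, 0.79, 0.16]))
blocks [[378.53 391.15]
 [407.51 392.02]
 [493.5  392.33]
 [526.8  393.09]
 [531.81 356.19]
 [531.77 384.7 ]]
post [[501.65 320.82]] knob [[537.98 340.01]]
```

Run:
```python
from h import *
arm.move_ptp([502.2,27.5,120],down(201.6)); jaws.command_gripper(64); arm.sleep(.2)
im=shot("wrist","pre");print(arm.get_joints(),arm.get_time_s(),arm.get_ft_force(),arm.get_width())
cv2.imwrite("pics/pre_b.png",cv2.resize(im,(768,576),interpolation=cv2.INTER_CUBIC))
```

```text
[ 0.05  0.35 -0.22  1.    0.   -0.32] 4.1 [ 0.53 -0.59  0.18] 64.02643478630836
```

View pics/pre_b.png

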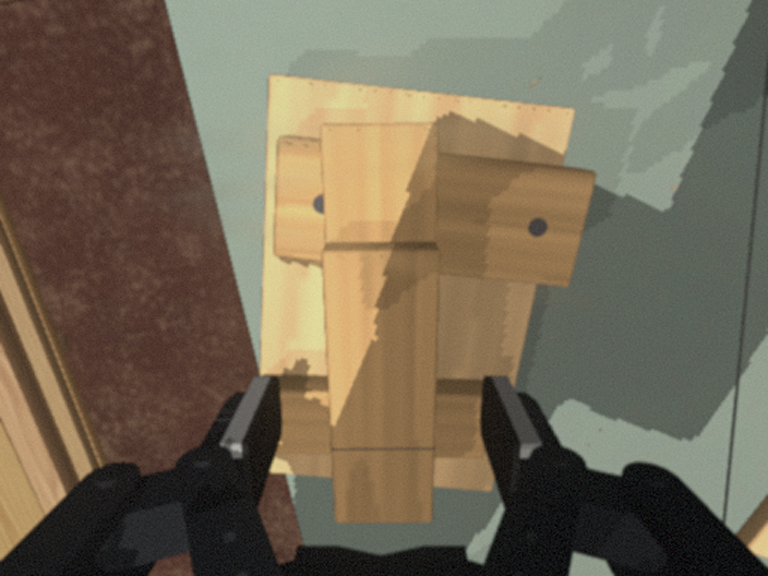

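Run:
```python
from h import *
v=lambda n,p,z:topl(n,(np.array(p)+.5)/1.5-.5,z)
a=v("pre",[(322,123),(438,121)],50);b=v("pre",[(324,247),(438,245),(334,522),(433,522)],64)
M=[(-85,-22),(-85,22),(-41,-22),(-41,22),(85,-22),(85,22)]
print(kab(M,np.r_[a,b]))
o,t,_=kab(M,np.r_[a,b])
th=np.radians(t);r=np.array([[np.cos(th),-np.sin(th)],[np.sin(th),np.cos(th)]])
print((np.r_[a,b]-o)@r)
# finger midline at tips
print(arm.get_tool_pos())
K,T=load("top0");im=cv2.imread("pics/top0.png")[160:225,150:240]
cv2.imwrite("pics/topc.png",cv2.resize(im,(720,520),interpolation=cv2.INTER_CUBIC))
```

```text
(array([501.97,  26.8 ]), np.float64(22.11783130074901), array([0.93, 0.79, 1.21, 1.42, 0.37, 0.7 ]))
[[-84.59 -21.17]
 [-84.89  21.22]
 [-41.51 -20.91]
 [-41.87  20.88]
 [ 85.22 -22.3 ]
 [ 85.64  22.27]]
[502.23  27.51 120.14]
```

View pics/topc.png

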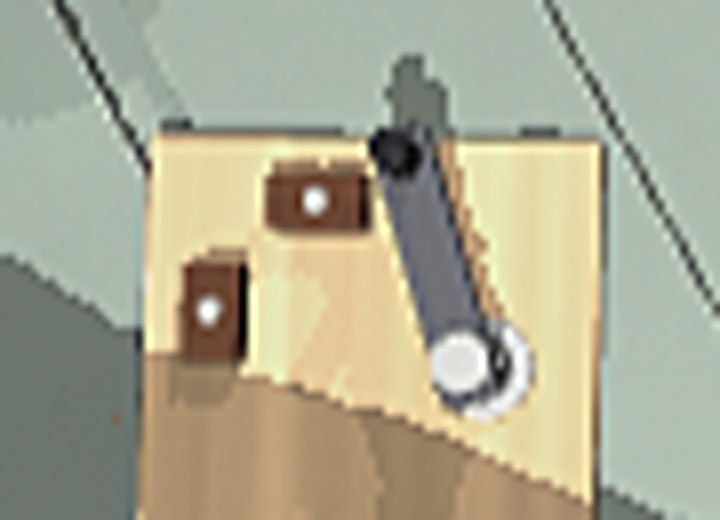

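Run:
```python
from h import *
q=down(202)
arm.move_linear([502,27,62],q,max_speed=60)
f=arm.get_ft_force();print(f)
jaws.command_gripper(40);print(arm.get_width(),arm.get_grip_force(),arm.get_ft_force())
arm.move_linear([502,27,80],max_speed=40)
arm.move_linear([502,27,165],max_speed=120)
print(arm.get_width(),arm.get_ft_force()-f,arm.get_time_s())
shot("top","top1")
# hover at jig, offset (-5,-4)
arm.move_ptp([448.3,367.8,165],down(180.1));arm.sleep(.2)
im=shot("wrist","hov");print(arm.get_joints(),arm.get_time_s())
a=cv2.imread("pics/top1.png")[140:270,270:400];b=cv2.resize(im,(540,405));a=cv2.resize(a,(250,250),interpolation=cv2.INTER_CUBIC)
c=np.zeros((405,790,3),np.uint8);c[:,:540]=b;c[:250,540:]=a;cv2.imwrite("pics/hov_b.png",c)
```

```text
[ 0.75 -0.07  1.12]
42.88769294247115 62.10325598716736 [ 0.42 -0.25  4.34]
43.28080200716008 [-0.11  0.27 -2.04] 6.9833
[ 0.69  0.45  0.06  1.18 -0.    0.69] 8.5833
```

View pics/hov_b.png

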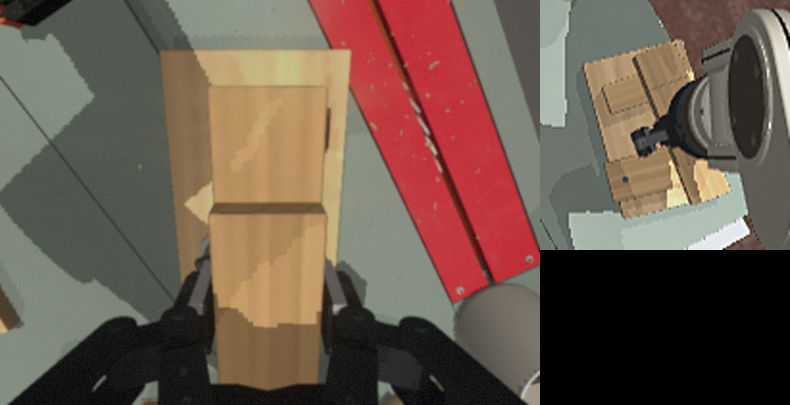

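Run:
```python
from h import *
P=lambda:np.array(arm.get_tool_pos())
arm.move_linear([448.3,367.8,48],max_speed=120)
print("z",arm.move_linear([448.3,367.8,35],max_speed=15,max_force=5),P())
p=P();p[2]+=.8;arm.move_linear(p,max_speed=20)
g=p+[0,10,0];print("y",arm.move_linear(g,max_speed=12,max_force=8),P(),arm.get_ft_force())
p=P();p[1]-=.3;g=p+[12,0,0];print("x",arm.move_linear(g,max_speed=12,max_force=10),P(),arm.get_ft_force(),arm.get_wrist_torque())
print(arm.get_time_s(),arm.get_width())
```

```text
z True [448.23 367.78  38.77]
y True [447.91 372.35  38.94] [-0.62 -0.73  3.23]
x True [452.93 372.13  39.12] [-1.04  0.25  4.6 ] [ 0.01 -0.1  -0.02]
11.8917 43.10036214039396
```

Run:
```python
from h import *
P=lambda:np.array(arm.get_tool_pos())
p=P();print("z",arm.move_linear(p-[0,0,3],max_speed=10,max_force=4),P())
jaws.command_gripper(52);print(arm.get_width())
p=P();p[2]+=1;arm.move_linear(p,max_speed=20)
print("y",arm.move_linear(p+[0,9,0],max_speed=12,max_force=6),P(),arm.get_ft_force())
p=P();p[1]=372.2;arm.move_linear(p,max_speed=40)
jaws.command_gripper(56)
arm.move_linear(p+[0,0,45],max_speed=80)
arm.move_ptp([452,355,165],down(180));arm.sleep(.2)
im=shot("wrist","seat");print(arm.get_time_s())
cv2.imwrite("pics/seat_b.png",cv2.resize(im,(768,576),interpolation=cv2.INTER_CUBIC))
```

```text
z True [452.91 372.15  39.11]
52.28125154552935
y True [451.91 376.25  38.4 ] [ 0.04  0.34 -0.16]
15.0083
```

View pics/seat_b.png

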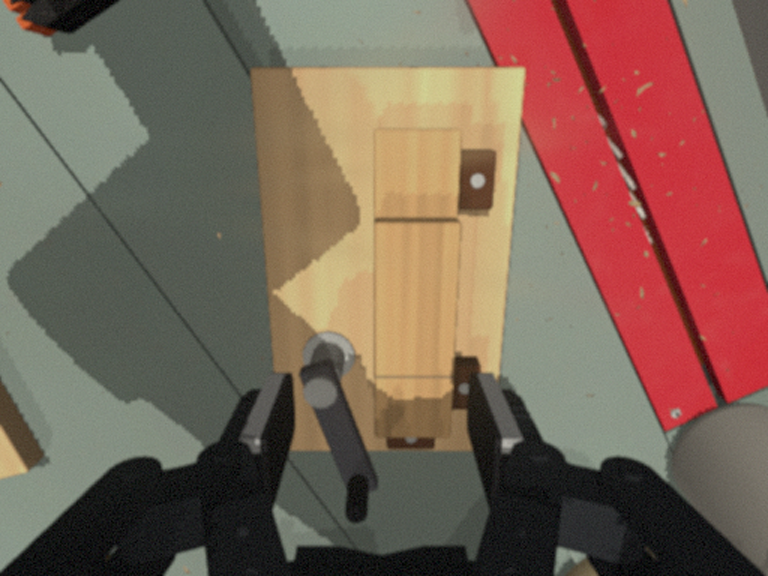

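Run:
```python
from h import *
P=lambda:np.array(arm.get_tool_pos())
arm.move_ptp([340,372,120],down(180));jaws.command_gripper(0)
arm.move_linear([340,372,42],max_speed=100,max_force=15)
print(P(),arm.move_linear([366,372,42],max_speed=20,max_force=6),P())
p=P();arm.move_linear([p[0]-8,p[1],42],max_speed=60);arm.move_linear([p[0]-8,p[1],140],max_speed=150)
print(arm.get_time_s())
piv=np.array([498.3,322.0])
k=topl("top0",[[198.6,178.25]],79)[0];d=k-piv;th=np.degrees(np.arctan2(d[1],d[0]));print(k,th,np.hypot(*d))
pos=lambda t,z:[*(piv+62*np.array([np.cos(np.radians(t)),np.sin(np.radians(t))])),z]
jaws.command_gripper(36)
arm.move_ptp(pos(th,140),down(th+180))
arm.sleep(.2);im=shot("wrist","kn");print(arm.get_time_s(),arm.get_joints())
cv2.imwrite("pics/kn_b.png",im)
for t in(th,90): 
    print(arm.solve_ik(pos(t,84),down(t+180)))
```

```text
[340.36 372.43  42.48] True [357.56 371.59  41.41]
19.0417
[558.61 339.37] 16.067500337051776 62.76240806368715
20.575 [0.55 0.61 0.26 1.22 0.   0.27]
[0.55 0.65 0.19 1.1  0.   0.27]
[ 0.66  0.61  0.11  1.07  0.   -0.91]
```

View pics/kn_b.png

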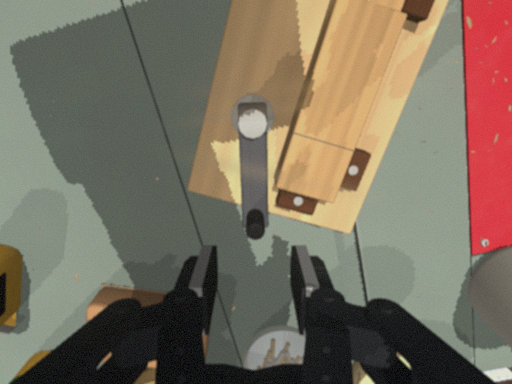

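Run:
```python
from h import *
P=lambda:np.array(arm.get_tool_pos())
piv=np.array([498.3,322.0]);th=16.
pos=lambda t,z:[*(piv+62*np.array([np.cos(np.radians(t)),np.sin(np.radians(t))])),z]
if arm.move_linear(pos(th,84),max_speed=80,max_force=10): print("hit",P()); raise SystemExit
jaws.command_gripper(22)
for t in np.linspace(th,90,9)[1:]:
    if arm.move_linear(pos(t,84),down(t+180),max_speed=40,max_force=12): print("stop",t,P(),arm.get_ft_force()); break
jaws.command_gripper(8);print(arm.get_width(),P(),arm.get_ft_force())
jaws.command_gripper(30)
arm.move_linear([*P()[:2],150],max_speed=100)
print(arm.get_time_s())
arm.move_ptp([420,330,200],down(180));arm.sleep(.2)
im=shot("wrist","fin");arm.movej([1.119,0.241,0.005,1.335,0,1.571]);a=shot("top","fin_t")
c=np.zeros((480,800,3),np.uint8);c[:384,:512]=im;c[:288,512:]=cv2.resize(a[160:276,150:266],(288,288),interpolation=cv2.INTER_CUBIC);c[290:480,512:800]=cv2.resize(a[130:270,250:400],(288,190));cv2.imwrite("pics/fin_b.png",c)
print(arm.get_time_s())
```

```text
9.361826614430205 [498.8  384.15  84.29] [ 0.71 -0.49  2.11]
26.325
28.9833
```

View pics/fin_b.png

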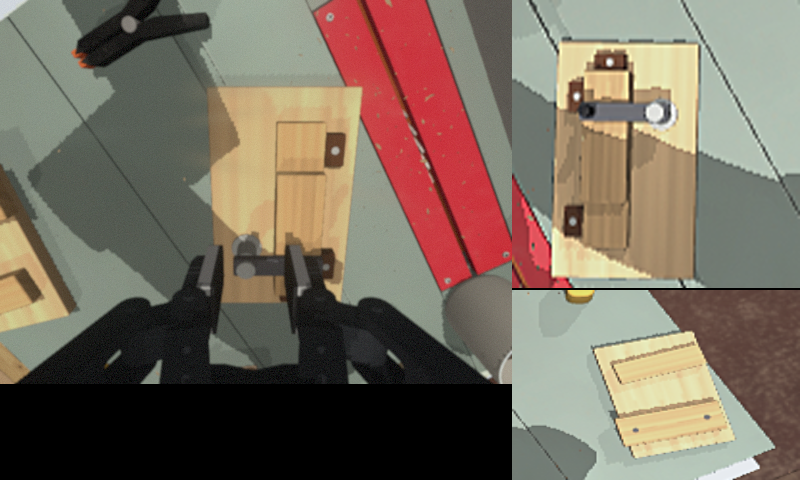

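Run:
```python
from h import *
im=cv2.imread("pics/fin_t.png")
k=topl("fin_t",[[180.2,204.7]],79)[0];p=topl("fin_t",[[208.8,205.5]],58)[0];print(k,p,k-[498.3,322])
f=cv2.imread("pics/fin.png")
a=cv2.resize(f[110:190,260:360],(480,384),interpolation=cv2.INTER_CUBIC)
s=cv2.imread("pics/seat.png");b=cv2.resize(s[75:155,240:340],(480,384),interpolation=cv2.INTER_CUBIC)[:, :310]
c=np.hstack([a,b]);cv2.imwrite("pics/gap.png",c)
```

```text
[497.82 379.49] [497.85 317.66] [-0.48 57.49]
```

View pics/gap.png

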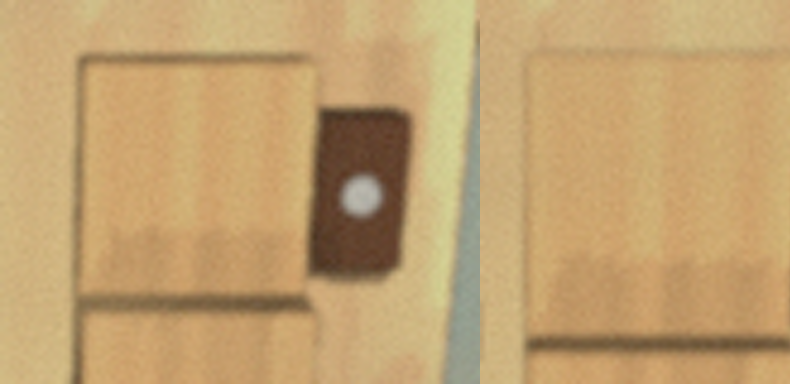

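```bash
python3 -c "
from bench import arm, eyes, jaws
print(arm.finish_job())"
```

```text
the job is handed in; nothing more can be done
None
```

The job is handed in at about 29 s of the 51 s. The rail is in the jig, step up, and pressed flush against the side and end blocks. The hold-down bar is swung to about 90° over it, and in the last pictures the battens are still in place on the panel.

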